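# Hang the setting gauge on the sprung hook in the narrow cabinet

### The job

Lift the setting gauge out of its wooden rest, reach with it through the narrow open front and top of the grey cabinet without touching the cabinet, pass its tall window over the hook, and press its crossbar down past the spring roller until it is fully home on the peg with the roller snapped back above the bar. The hook's height is adjustable and not known exactly, so feel for the seat and press gently, well under 20 N. Then let go and leave the gauge hanging upright; do not disturb the tools lying on the bench.

Things in the scene. Friction and masses are not known exactly. Their poses are not given: they have to be found in the camera images.
- gauge: Setting gauge, about 0.2 kg, upright in the rest: bare-metal plate 8 mm thick (x), 56 wide (y), 242 high (z), origin centre of underside. Going up: solid foot 0-20 mm; tall window 20-106 (32 wide); crossbar 106-132; upper window 132-151 (32 wide); solid to 164; neck 24 wide; wooden handle 182-242. Front and back are alike.
- gauge_bar (a point): Middle of the underside of the gauge's crossbar, 106 mm above the gauge's underside. The bar is 8 mm thick, 26 mm high, its underside rounded with 4 mm radius.
- gauge_handle (a point): Centre of the gauge's dark wooden handle, 212 mm above the gauge's underside, axes as the gauge; the handle is 20 mm (x) by 34 mm (y) by 60 mm high. Grip it across its 20 mm.
- rest: Wooden rest fixed to the bench, 70 (x) x 96 (y) x 42 mm high, origin at the centre of its underside; a slot 10 x 59 mm, 30 mm deep (floor 12 mm above the bench), holds the foot of the gauge, which must rise 30 mm to come clear.
- cabinet: Narrow grey metal cabinet fixed to the bench, 130 deep (x) x 128 wide (y) x 185 mm high, origin at the centre of its underside, front facing its own -x (the robot). Its roller shutter is rolled up inside at the back. Nothing may touch it.
- cabinet_opening (a point): Centre of the front opening's top edge line, 185 mm above the bench, 65 mm in front of the cabinet's centre; axes as the cabinet. Front and top are open over 88 mm (y -44 to +44): the front from the 22 mm high sill up, the top back to 112 mm behind this point (the shutter roll, below the top, begins at 96 mm).
- hook_plate: Dark back plate of the hook in the cabinet, 44 wide x 102 mm high (z -52 to +50 mm), with the peg and roller that it carries. Origin: on its front face, mid-width, at the mean height of the peg's upper side, 133 mm above the bench and 18 mm behind the cabinet's centre; x into the cabinet, z up.
- hook_mean (a point): Point on the mean peg top, 14 mm in front of the plate: the peg, 14 mm wide (y) and 8 thick, sticks out 28 mm to -x and ends in an upturned tip, 6 mm thick, 38 mm higher than the peg's upper side. Peg, tip and roller are set together -15 to +15 mm from this mean height; the amount is not reported and does not change in use.
- keeper (a joint): Travel (m) away from the plate of the sprung roller (5 mm radius, 14 long in y, axis 32 mm above the peg top, 5.5 mm gap to the plate at rest). 0 at rest, at most 0.006; about 0.0025 while the 8 mm crossbar is pressed down past it (4 to 11 N); under 0.001 again when the bar is on the peg, the hard seat, and the roller in the upper window.
- sanding_block: Bystander: brown sanding block 60 x 111 x 30 mm lying on the bench, origin at the centre of its underside.
- pencil: Bystander: pencil 158 mm long lying on the bench.
- pliers: Bystander: pliers 56 x 165 x 12 mm lying on the bench.
- cold_chisel: Bystander: dark steel cold chisel 200 mm long, lying on the bench.
- offcut_small: Bystander: dark wooden block 45 x 70 x 45 mm on the bench.
There are look-alikes about, which are no part of the job. Leave any purple look-alike of the rest alone.

How it is judged:
By the outcome, as a careful person would: the job done as asked, in the order asked, and still so for the second after the job is handed in, with the robot touching nothing.
It also fails if it takes over 58 s, if anything falls off the work surface, if the arm or the gripper's body presses on something with over 40 N, if the wrist force passes 120 N, or if a joint passes its speed limit or range.

### The arm

A 7-joint arm with a two-finger parallel gripper is mounted at the origin on a cart in front of the work surface, level with it; the furniture and walls round the work are solid. World frame = base frame: x ahead of the robot, y to its left, z up, the work surface at z = 0. Lengths are in m, angles in rad, forces in N, time in s.
With the tool pointing down it reaches from about 0.375 to 0.925 m from the base axis. Payload 3.1 kg.
Tool frame: the origin (TCP) lies between the finger pads; the fingertips stand 19 mm ahead of it and the grasp point (between the pads) is the TCP; z points along the fingers, y is the direction in which the jaws open and shut (so a half turn about z gives the same grasp; the last joint's range is limited). The gripper opens to 85 mm and grips with 20 to 120 N. Pads are 22 mm wide; open, the fingers measure 114 mm over their backs; the gripper's body (76 mm by 85 mm) begins 54 mm behind the grasp point. The pads swing forward as they close: fully open they stand 13 mm farther back than shut.
Start: joints at [-1.419, 0.383, 0.044, 1.598, -0.018, 1.161, -0.05], TCP at [0.161, 0.63, 0.25] pointing down, gripper open.
Joint ranges: [-2.61, 2.61], [-0.41, 2.15], [-1.48, 1.57], [0, 2.5], [-1.57, 4.71], [0.05, 1.97], [-2.85, 2.85]. Speed limits (rad/s): [2.79, 2.79, 3.14, 3.14, 3.14, 3.14, 3.14].

### API

Orientations are given as a unit quaternion [x, y, z, w].
In Python, from bench import move_ptp, movel, move_j, move_gripper, pause, inverse_kinematics, read_camera, camera_params, MotionError, sign_off, look_for, tip_of, read_time_s, read_qpos, read_joint_vel, read_effort, read_eef_pos, read_tcp_rot, read_ft_force, read_ft_torque, read_finger_gap gives the robot as it stands. Calls block until the motion is done:
- move_ptp(position, orientation): joint-space move of the TCP to a pose.
- movel(position, orientation=None, speed=0.15): straight line of the TCP; orientation=None keeps the orientation; speed is the mean speed in m/s.
- move_j(angles): joint-space move.
- move_gripper(opening, effort=None): finger opening in m; effort is the grip in N (None keeps the last); returns when the fingers have stopped.
- pause(seconds).
- inverse_kinematics(position, orientation): joint angles nearest the present ones, or None.
- read_camera(name): name is "side" or "top"; returns the picture (420x560x3 uint8, red, green, blue); there is no depth.
- camera_params(name): a dict with "K" (3x3 intrinsics, pixels), "camera_from_world" (4x4, takes a point from world to camera coordinates). Camera axes: x right, y down, z forward; pixel columns grow to the right and rows downward; lengths in m; the calibration is good to about 2 mm. A picture is of the moment at which its call begins. camera_params takes no time and is no camera call.
A pose or a line that the arm cannot do raises MotionError and nothing moves.
- sign_off(): hands the job in, once; it reports no verdict.
Trained networks look in the newest picture that a camera, given by its name, has taken for a name from the list of things; names that differ only in an ending like _2 or _b are one class to them, and where a whole thing is asked for, a point or a joint stands for the part that bears it (a point fixed in the world has none). Each returns a list of dicts, best first, with "confidence" (0 to 1); they miss things now and then, are a little off and sometimes report something else, mostly with a low value. They report only what shows in the picture. A call takes as long as a camera call. They do not tell look-alikes from the thing itself.
- look_for(camera, name): "at" ([column, row] in pixels, amid what is visible of it).
- tip_of(camera, name): "at" ([column, row] in pixels: a listed point, or the origin of a listed thing).
Readings, each from a call of its own:
- read_time_s(): time.
- read_qpos(): joint angles.
- read_joint_vel(): joint speeds.
- read_effort(): joint torques, N m.
- read_eef_pos(): TCP position.
- read_tcp_rot(): TCP orientation.
- read_ft_force(): force on the tool from outside, world axes, zero at the start.
- read_ft_torque(): the same for the moment, N m.
- read_finger_gap(): finger opening in m.
Only numpy, scipy, OpenCV 4.12 (cv2) and the standard library are available. Lean on these libraries where they do the work, as an engineer would, in place of code of your own. Each camera call takes 0.05 s, during which the arm holds its last target.

## Working session

There is one attempt and no reset: what is moved stays moved. The work goes in short steps, each a Python script; the robot and the scene stay as the last script left them, time stands still between calls to the robot, and variables do not carry over. Pictures are saved under pics/ and viewed, and the job is handed in when it is done.

```bash
ls; mkdir -p pics; python3 - <<'E'
from bench import *
import cv2
for c in ("side","top"):
    im=read_camera(c); cv2.imwrite(f"pics/{c}0.png",im[:,:,::-1])
    p=camera_params(c); print(c,p["K"],p["camera_from_world"])
    for n in ("gauge","gauge_handle","rest","cabinet","cabinet_opening","hook_plate","hook_mean","keeper"):
        try: print(n,"L",[(d["at"],round(d["confidence"],2)) for d in look_for(c,n)])
        except Exception as e: print(n,e)
        try: print(n,"T",[(d["at"],round(d["confidence"],2)) for d in tip_of(c,n)])
        except Exception as e: print(n,e)
print(read_time_s(),read_tcp_rot(),read_ft_force())
E
```

```text
pics
side [[428.57139548   0.         280.67582476]
 [  0.         428.57139548 212.48783532]
 [  0.           0.           1.        ]] [[-0.96944616 -0.24526494 -0.0043867   0.52229851]
 [-0.08685589  0.35992527 -0.92892941  0.1893353 ]
 [ 0.2294127  -0.90016605 -0.37023087  0.80559532]
 [ 0.          0.          0.          1.        ]]
gauge L [([290.4, 213.8], 0.58), ([282.6, 206.3], 0.47)]
gauge T [([291.4, 307.1], 0.92)]
gauge_handle L [([287.9, 216.8], 0.62)]
gauge_handle T [([288.6, 201.5], 0.68), ([351.1, 253.0], 0.33)]
rest L [([221.3, 349.7], 0.81), ([285.4, 307.1], 0.67), ([292.0, 265.5], 0.64)]
rest T [([285.9, 274.7], 0.9), ([222.4, 355.3], 0.67), ([285.1, 313.5], 0.63)]
cabinet L [([278.5, 205.5], 0.97), ([346.0, 305.8], 0.25)]
cabinet T [([284.4, 237.7], 0.87)]
cabinet_opening L [([284.5, 206.0], 0.62)]
cabinet_opening T [([314.4, 173.5], 0.97)]
hook_plate L [([279.7, 172.4], 0.39)]
hook_plate T []
hook_mean L [([279.0, 170.5], 0.4)]
hook_mean T []
keeper L []
keeper it knows: cabinet, cabinet_opening, cold_chisel, gauge, gauge_bar, gauge_handle, hook_mean, hook_plat
[... 843 characters left out ...]
34)]
cabinet T [([347.7, 211.0], 0.61), ([328.3, 282.1], 0.28)]
cabinet_opening L [([356.1, 206.5], 0.57), ([200.0, 235.3], 0.42)]
cabinet_opening T [([363.4, 225.7], 0.74), ([377.7, 267.6], 0.48), ([208.3, 242.6], 0.44), ([253.3, 175.8], 0.44)]
hook_plate L [([360.9, 188.9], 0.79)]
hook_plate T [([361.6, 190.6], 0.96), ([331.2, 281.5], 0.49)]
hook_mean L [([358.7, 191.0], 0.67)]
hook_mean T [([358.8, 200.1], 0.81)]
keeper L []
keeper it knows: cabinet, cabinet_opening, cold_chisel, gauge, gauge_bar, gauge_handle, hook_mean, hook_plate, offcut_small, pencil, pliers, rest, sanding_block
1.6 [ 1.24556525e-01  9.92212514e-01  3.53099927e-06 -8.66298648e-06] [ 0.03117178 -0.14849683 -0.25846498]
```

View pictures.

View pics/side0.png

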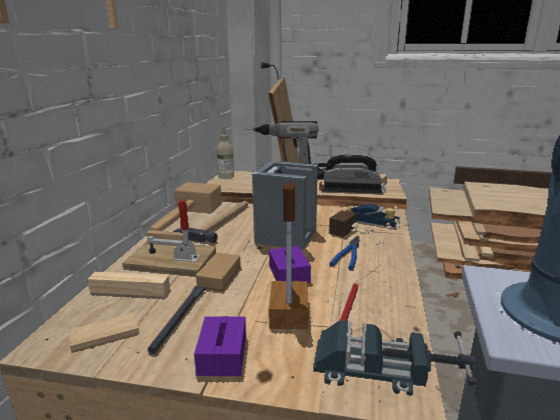

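View pics/top0.png

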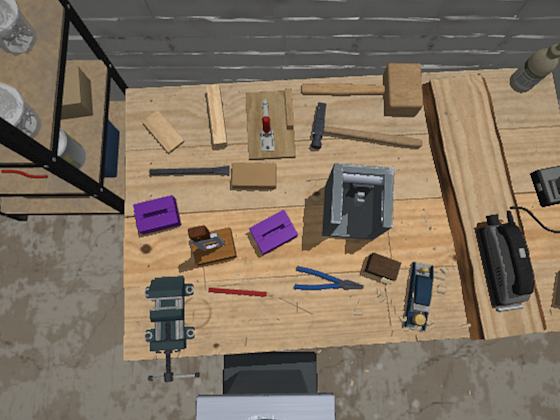

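```bash
python3 - <<'E'
import cv2,numpy as np
t=cv2.imread("pics/top0.png"); s=cv2.imread("pics/side0.png")
a=cv2.resize(t[150:250,310:410],None,fx=6,fy=6,interpolation=cv2.INTER_CUBIC)
b=cv2.resize(t[210:280,175:245],None,fx=8,fy=8,interpolation=cv2.INTER_CUBIC)
c=cv2.resize(s[150:335,240:335],None,fx=3.2,fy=3.2,interpolation=cv2.INTER_CUBIC)
for n,i in zip(("cabtop","gtop","sidecrop"),(a,b,c)): cv2.imwrite(f"pics/{n}.png",i)
E
```

```text
(no output)
```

View pics/cabtop.png

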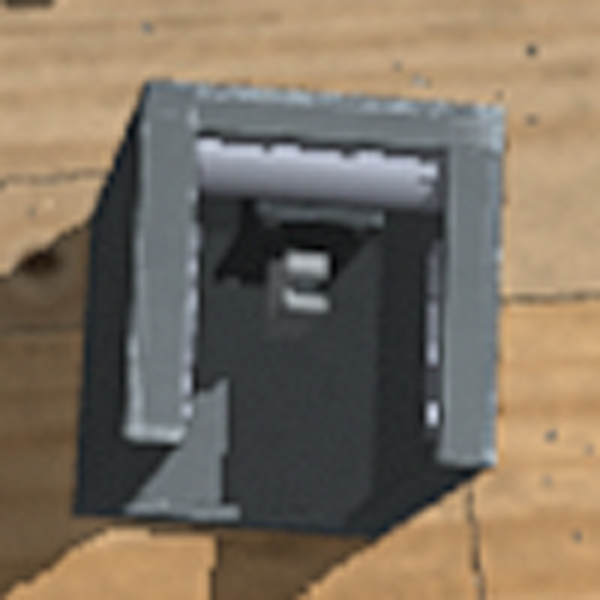

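View pics/gtop.png

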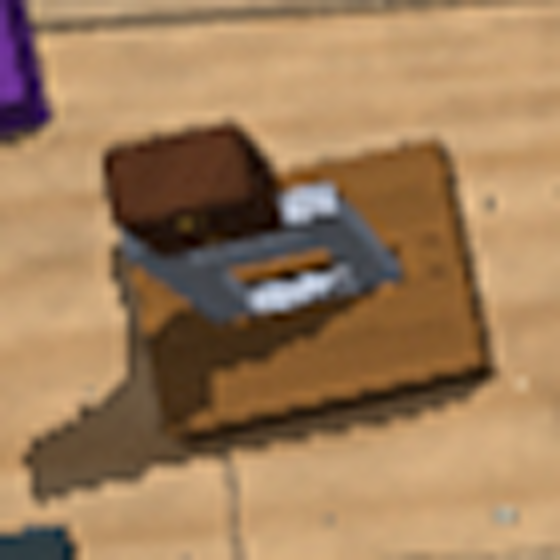

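View pics/sidecrop.png

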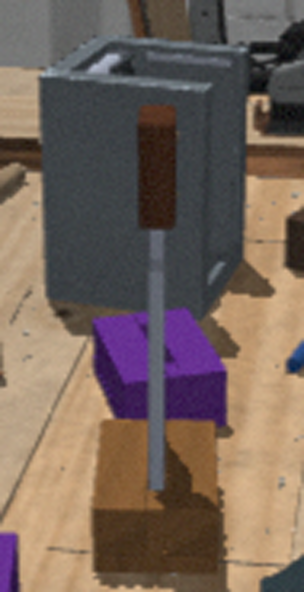

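```bash
cat > h.py <<'E'
import numpy as np, cv2
from bench import *
from scipy.optimize import least_squares
from scipy.spatial.transform import Rotation as R
P={c:camera_params(c) for c in("side","top")}
def proj(c,X):
    X=np.atleast_2d(X); T=P[c]["camera_from_world"]; K=P[c]["K"]
    p=X@T[:3,:3].T+T[:3,3]; q=p@K.T; return q[:,:2]/q[:,2:]
def back(c,uv,z):
    T=P[c]["camera_from_world"];K=P[c]["K"]
    d=T[:3,:3].T@np.linalg.solve(K,[uv[0],uv[1],1]); o=-T[:3,:3].T@T[:3,3]
    return o+d*(z-o[2])/d[2]
def world(p,L):
    c,s=np.cos(p[2]),np.sin(p[2]); L=np.atleast_2d(L)
    return np.c_[p[0]+c*L[:,0]-s*L[:,1],p[1]+s*L[:,0]+c*L[:,1],L[:,2]]
def fit(obs,p0):
    f=lambda p:np.concatenate([(proj(c,world(p,L))[0]-uv) for c,L,uv in obs])
    r=least_squares(f,p0,loss="soft_l1"); return r.x,f(r.x).reshape(-1,2)
E
cat > fit1.py <<'E'
from h import *
ct=lambda x,y:np.array([310+x/6,150+y/6]); gt=lambda x,y:np.array([175+x/8,210+y/8]); sc=lambda x,y:np.array([240+x/3.2,150+y/3.2])
H=.185
cab=[("top",(.065,.064,H),ct(150,83)),("top",(.065,-.064,H),ct(503,108)),("top",(-.065,-.064,H),ct(490,465)),("top",(-.065,.064,H),ct(128,437)),
("top",(-.065,.044,H),ct(186,440)),("top",(-.065,-.044,H),ct(440,462))]
cabs=[("side",(.065,.064,H),sc(42,73)),("side",(-.065,.064,H),sc(210,83)),("side",(.065,-.064,H),sc(115,38)),("side",(-.065,-.064,H),sc(248,47)),
("side",(.065,.064,0),sc(48,297)),("side",(-.065,.064,0),sc(205,322))]
h=.042
rt=[("top",(.035,-.048,h),gt(443,145)),("top",(-.035,-.048,h),gt(490,372)),("top",(-.035,.048,h),gt(160,437))]
rs=[("side",(.035,.048,h),sc(93,508)),("side",(-.035,.048,h),sc(222,510)),("side",(.035,-.048,h),sc(102,420)),("side",(-.035,-.048,h),sc(213,420)),("side",(.035,.048,0),sc(96,570)),("side",(-.035,.048,0),sc(220,578))]
T=.254
ht=[("top",(.01,.017,T),gt(108,158)),("top",(.01,-.017,T),gt(235,125)),("top",(-.01,-.017,T),gt(278,190)),("top",(-.01,.017,T),gt(120,225)),]
for n,o,p0 in (("cab top",cab,(.6,-.2,0)),("cab side",cabs,(.6,-.2,0)),("cab both",cab+cabs,(.6,-.2,0)),("rest top",rt,(.5,.1,0)),("rest side",rs,(.5,.1,0)),("rest both",rt+rs,(.5,.1,0)),("handle",ht[:2],(.5,.1,.2))):
    p,r=fit(o,p0); print(n,p.round(4),np.degrees(p[2]).round(1),r.round(1).tolist())
E
python3 fit1.py
```

```text
cab top [ 0.5782 -0.2112 -0.0873] -5.0 [[-0.6, -0.9], [0.6, -0.4], [1.1, 0.3], [-0.3, 0.2], [-0.3, 0.4], [-0.2, 0.1]]
cab side [ 0.5735 -0.2126 -0.1065] -6.1 [[0.2, 0.1], [-0.4, 2.4], [-3.2, -1.9], [2.6, -0.4], [0.3, -0.1], [-0.1, -0.1]]
cab both [ 0.577  -0.2114 -0.0818] -4.7 [[-0.7, -0.2], [0.6, 0.0], [1.4, 0.8], [-0.0, 1.0], [-0.0, 1.2], [0.1, 0.6], [-1.0, 0.4], [-1.1, 2.3], [-5.4, -1.8], [0.8, -0.6], [-0.8, 0.3], [-0.8, -0.2]]
rest top [0.4911 0.121  0.1882] 10.8 [[0.1, -0.3], [-0.5, 0.2], [0.3, 0.1]]
rest side [0.4912 0.1217 0.2241] 12.8 [[0.1, 0.4], [-0.1, 0.2], [-0.3, -0.5], [0.8, -0.2], [-0.5, 0.9], [0.0, -1.1]]
rest both [0.4909 0.1214 0.2109] 12.1 [[-0.4, -0.5], [-0.4, -0.3], [0.6, 0.6], [0.0, 0.2], [-0.2, 0.3], [0.3, -0.7], [1.4, -0.2], [-0.6, 0.7], [-0.1, -1.0]]
handle [0.4904 0.1207 0.2441] 14.0 [[-0.8, 0.1], [0.8, -0.1]]
```

```bash
python3 - <<'E'
from h import *
p=(.5782,-.2112,-.0865)
pr=lambda L:(((proj("top",world(p,L))-[310,150])*6).round(0).tolist())
print("plate top edge",pr([(.018,.022,.183),(.018,-.022,.183)]))
for d in(-.015,-.0075,0,.0075,.015):
    print(d,"tip top",pr([(-.010,.007,.171+d),(-.010,-.007,.171+d),(-.004,.007,.171+d),(-.004,-.007,.171+d)]),"roller top",pr([(.0025,.007,.170+d),(.0025,-.007,.170+d)]),"peg",pr([(.018,.007,.133+d)]))
for c in("top","side"):
  for n in("sanding_block","cold_chisel","pliers","offcut_small"):
    d=look_for(c,n); print(c,n,[(x["at"],round(x["confidence"],2)) for x in d[:2]])
print([back("top",u,.04).round(3) for u in((381,267),(254,175))])
# IK checks
a=np.radians(12.1)
def quat(yaw):  # tool z down, tool y along yaw direction(x gauge)
    y=np.array([np.cos(yaw),np.sin(yaw),0]); z=np.array([0,0,-1.]); x=np.cross(y,z)
    return R.from_matrix(np.c_[x,y,z]).as_quat()
for yaw in(a,a+np.pi): print("grip",inverse_kinematics([.491,.1212,.224],quat(yaw)),inverse_kinematics([.491,.1212,.33],quat(yaw)))
for yaw in(-.0865,-.0865+np.pi):
  for L in((-.12,0,.30),(.013,0,.30),(.013,0,.22)): print("hook",L,inverse_kinematics(world(p,L)[0],quat(yaw)))
E
```

```text
plate top edge [[258.0, 217.0], [382.0, 226.0]]
-0.015 tip top [[283.0, 314.0], [322.0, 317.0], [284.0, 298.0], [323.0, 301.0]] roller top [[284.0, 281.0], [323.0, 284.0]] peg [[268.0, 264.0]]
-0.0075 tip top [[287.0, 310.0], [326.0, 313.0], [287.0, 293.0], [327.0, 296.0]] roller top [[288.0, 276.0], [327.0, 279.0]] peg [[272.0, 259.0]]
0 tip top [[291.0, 305.0], [330.0, 308.0], [291.0, 289.0], [331.0, 292.0]] roller top [[292.0, 271.0], [331.0, 274.0]] peg [[275.0, 254.0]]
0.0075 tip top [[294.0, 300.0], [334.0, 303.0], [295.0, 284.0], [335.0, 287.0]] roller top [[295.0, 266.0], [335.0, 269.0]] peg [[279.0, 249.0]]
0.015 tip top [[298.0, 295.0], [338.0, 298.0], [299.0, 279.0], [339.0, 282.0]] roller top [[299.0, 261.0], [339.0, 264.0]] peg [[282.0, 244.0]]
top sanding_block [([254.1, 172.6], 0.83)]
top cold_chisel [([193.4, 170.3], 0.81)]
top pliers [([328.3, 282.7], 0.77)]
top offcut_small [([382.4, 267.2], 0.8)]
side sanding_block [([216.7, 272.0], 0.95)]
side cold_chisel [([177.0, 320.3], 0.96)]
side pliers [([351.6, 253.6], 0.53)]
side offcut_small [([342.7, 219.1], 0.77)]
[arra
[... 363 characters left out ...]
42  1.88106112  0.36190634  1.33206293
  2.72630999]
hook (-0.12, 0, 0.3) [-0.54424657  0.04273399  0.91192465  1.92398239 -0.03636891  1.19166498
  0.29420164]
hook (0.013, 0, 0.3) [-0.55783427  0.52891223  1.16214749  1.63460273 -0.49939738  1.31279051
  0.59986907]
hook (0.013, 0, 0.22) [-0.57363001  0.69063031  1.22460062  1.72040602 -0.68732224  1.235936
  0.73646705]
hook (-0.12, 0, 0.3) [-0.99944452  0.14898647  1.45874463  1.93163484 -0.15908451  1.19751094
 -2.71159493]
hook (0.013, 0, 0.3) [-0.63391064  0.6902948   1.37918627  1.63689486 -0.68743915  1.39800865
 -2.39744665]
hook (0.013, 0, 0.22) [-0.61965915  0.82408961  1.37342389  1.72179458 -0.83634448  1.32383999
 -2.29889757]
```

```bash
cat >> h.py <<'E'
def quat(yaw):
    y=np.array([np.cos(yaw),np.sin(yaw),0]); z=np.array([0,0,-1.]); x=np.cross(y,z)
    return R.from_matrix(np.c_[x,y,z]).as_quat()
def st(m=""):
    print(m,"t",round(read_time_s(),2),np.round(read_eef_pos(),4),"F",np.round(read_ft_force(),2),"gap",round(read_finger_gap(),4))
CAB=(.5782,-.2112,-.0865)
E
python3 - <<'E'
from h import *
g=quat(np.radians(12.1))
move_ptp([.33,.32,.34],g); st()
move_ptp([.491,.1212,.34],g); st()
for c in("top","side"):
    cv2.imwrite(f"pics/{c}1.png",read_camera(c)[:,:,::-1])
E
```

```text
t 3.37 [0.3292 0.3214 0.3399] F [ 0.23  0.78 -0.14] gap 0.0851
 t 4.37 [0.4903 0.1236 0.3396] F [-0.71  0.03  0.58] gap 0.0857
```

```bash
python3 - <<'E'
from h import *
st()
t=cv2.imread("pics/top1.png"); s=cv2.imread("pics/side1.png")
cv2.imwrite("pics/m1.png",np.hstack([cv2.resize(t[150:300,120:320],(530,400)),cv2.resize(s[100:350,230:370],(224,400))]))
E
```

```text
t 4.47 [0.4901 0.124  0.3397] F [0.73 0.22 0.66] gap 0.0854
```

View pics/m1.png

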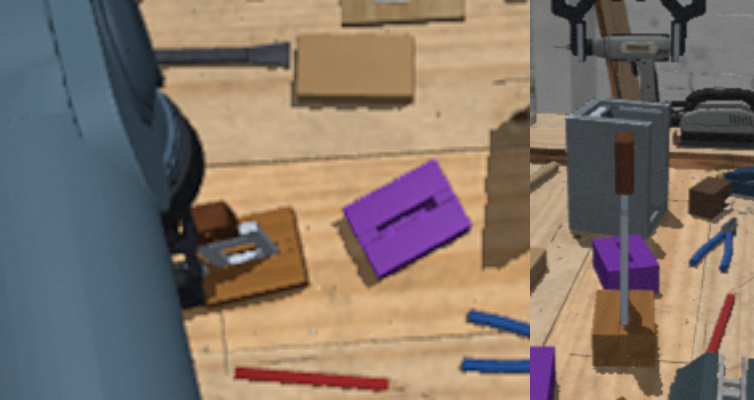

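```bash
python3 - <<'E'
from h import *
print(read_tcp_rot(),quat(np.radians(12.1)))
g=quat(np.radians(12.1))
movel([.491,.1212,.30],g); st()
for _ in range(3): pause(.05); st()
movel([.4912,.1190,.30],g); st(); pause(.1); st()
E
```

```text
[ 6.26703406e-01  7.79257776e-01 -2.18000770e-04 -3.33772373e-04] [0.62864196 0.77769485 0.         0.        ]
 t 4.88 [0.4905 0.122  0.2998] F [0.55 0.4  0.29] gap 0.0849
 t 4.93 [0.4912 0.1219 0.3006] F [-0.12  0.25  0.17] gap 0.0856
 t 4.98 [0.4916 0.1219 0.3011] F [ 0.84 -0.23  0.61] gap 0.0855
 t 5.03 [0.4918 0.1217 0.3013] F [-0.18 -0.45 -0.1 ] gap 0.0854
 t 5.28 [0.4916 0.1188 0.3006] F [-1.01 -0.94 -0.15] gap 0.0854
 t 5.38 [0.4914 0.1189 0.3003] F [-0.11 -0.4   0.35] gap 0.0857
```

```bash
python3 - <<'E'
from h import *
g=quat(np.radians(12.1))
movel([.491,.1212,.26],g); st()
movel([.491,.1212,.224],g,speed=.08); pause(.2); st()
move_gripper(.012,80); pause(.1); st()
cv2.imwrite("pics/side2.png",read_camera("side")[:,:,::-1])
print(read_ft_torque())
s=cv2.imread("pics/side2.png")
cv2.imwrite("pics/m2.png",cv2.resize(s[130:340,220:360],None,fx=2.8,fy=2.8,interpolation=cv2.INTER_CUBIC))
E
```

```text
t 5.8 [0.4907 0.121  0.2597] F [-0.39 -0.33  0.  ] gap 0.0855
 t 6.6 [0.4915 0.1213 0.2246] F [0.68 0.76 0.17] gap 0.0853
 t 7.32 [0.4916 0.1214 0.2242] F [ 0.45  0.07 -0.27] gap 0.0194
[ 0.13446499 -0.4278647   0.0012301 ]
```

View pics/m2.png

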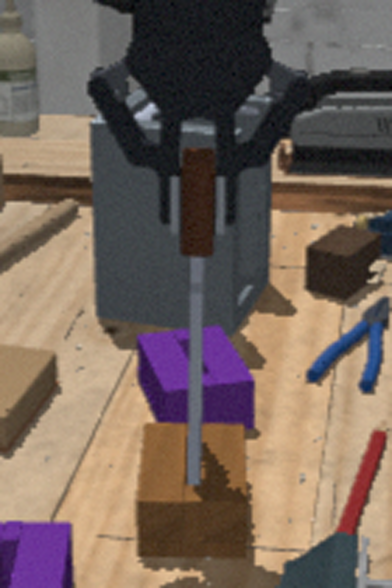

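```bash
python3 - <<'E'
from h import *
g=quat(np.radians(12.1)); q=quat(CAB[2])
movel([.491,.1212,.30],g,speed=.1); pause(.1); st()
movel([.41,.0,.31],quat(0),speed=.2); st()
w=world(CAB,(-.13,0,.31))[0]
movel(w,q,speed=.2); pause(.2); st(); print(w, read_tcp_rot(), q)
for c in("top","side"):
    cv2.imwrite(f"pics/{c}3.png",read_camera(c)[:,:,::-1])
t=cv2.imread("pics/top3.png"); s=cv2.imread("pics/side3.png")
cv2.imwrite("pics/m3.png",np.hstack([cv2.resize(t[130:300,270:440],(400,400)),cv2.resize(s[100:300,220:370],(300,400))]))
E
```

```text
t 8.38 [0.4901 0.121  0.2989] F [-0.62 -0.1  -2.21] gap 0.0192
 t 9.26 [0.4104 0.0009 0.3101] F [-0.43  0.35 -2.98] gap 0.0194
 t 10.62 [ 0.4488 -0.199   0.3099] F [-0.17  0.25 -2.35] gap 0.0193
[ 0.44868604 -0.19996902  0.31      ] [ 7.36335586e-01  6.76616410e-01  2.51641248e-04 -2.74206507e-04] [0.73701838 0.67587271 0.         0.        ]
```

View pics/m3.png

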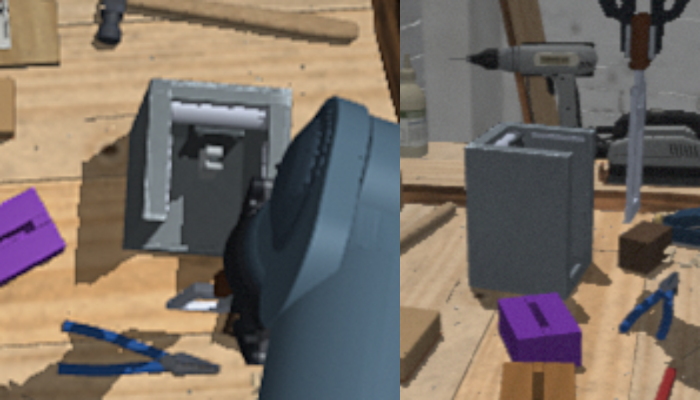

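```bash
python3 - <<'E'
from h import *
p=(.4487,-.1995,CAB[2]); z0=.0979
s=cv2.imread("pics/side3.png")
k=6; x0,y0,x1,y1=325,110,365,215
im=cv2.resize(s[y0:y1,x0:x1],None,fx=k,fy=k,interpolation=cv2.INTER_CUBIC)
o=im.copy()
for x in(-.004,.004):
  for y in (.028,-.028):
    a=proj("side",world(p,[(x,y,z0),(x,y,z0+.164)])); a=((a-[x0,y0]+.5)*k).astype(int)
    cv2.line(o,tuple(map(int,a[0])),tuple(map(int,a[1])),(0,255,0) if y>0 else (0,0,255),1)
t=cv2.imread("pics/top3.png")
X0,Y0,X1,Y1=330,230,385,300
im2=cv2.resize(t[Y0:Y1,X0:X1],None,fx=5,fy=5,interpolation=cv2.INTER_CUBIC); 
a=((proj("top",world(p,[(x,y,z) for y in(.028,-.028) for x in (-.004,.004) for z in(z0,z0+.164)]))-[X0,Y0]+.5)*5).astype(int)
for i in range(0,8,2): cv2.line(im2,tuple(map(int,a[i])),tuple(map(int,a[i+1])),(0,255,0),1)
h=630
pad=lambda i:cv2.copyMakeBorder(i,0,600-min(600,i.shape[0]),0,0,cv2.BORDER_CONSTANT)[:600]
cv2.imwrite("pics/m4.png",np.hstack([pad(im[30:]),pad(o[30:]),pad(im2)]))
E
```

```text
(no output)
```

View pics/m4.png

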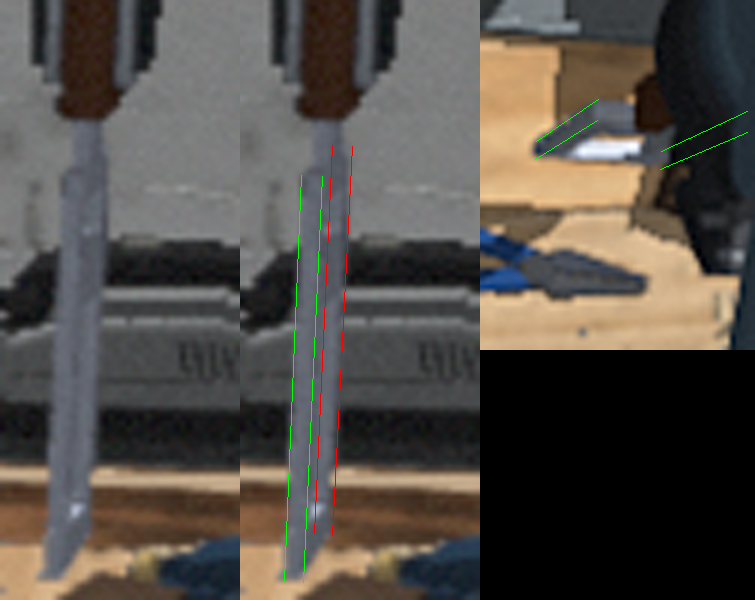

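```bash
python3 - <<'E'
from h import *
q=quat(CAB[2]); ex=np.array([np.cos(CAB[2]),np.sin(CAB[2]),0])
W=lambda x,z,y=0:world(CAB,(x,y,z))[0]
movel(W(-.10,.297),q,speed=.1); st()
movel(W(.004,.297),q,speed=.08); pause(.15); st()
def F(n=4): 
    f=[]
    for _ in range(n): f.append(read_ft_force()); pause(.02)
    return np.mean(f,0)
f0=F(5); print("f0",f0.round(2),"tq",np.round(read_ft_torque(),2))
x=.004
while x<.022:
    x+=.001; movel(W(x,.297),q,speed=.02); f=F(3)-f0; p=np.array(read_eef_pos())
    print(round(x,4),"Fx",round(f@ex,2),"Fz",f[2].round(2),"lag mm",round(1e3*(W(x,.297)-p)@ex,2),np.round(read_ft_torque(),2))
    if f@ex<-2.5: break
st()
for c in("top","side"): cv2.imwrite(f"pics/{c}5.png",read_camera(c)[:,:,::-1])
E
```

```text
t 11.2 [ 0.478  -0.2027  0.2968] F [-0.21 -0.44 -2.42] gap 0.0191
 t 12.8 [ 0.5819 -0.2116  0.2971] F [-0.25  0.47 -2.51] gap 0.0191
f0 [-0.15  0.18 -2.58] tq [-0.06  0.03 -0.01]
0.005 Fx 0.19 Fz 0.18 lag mm -0.04 [ 0.02 -0.05  0.01]
0.006 Fx -0.38 Fz 0.94 lag mm -0.04 [-0.04  0.03  0.02]
0.007 Fx 0.11 Fz 0.39 lag mm -0.02 [ 0.05  0.01 -0.04]
0.008 Fx 0.28 Fz 0.57 lag mm -0.03 [-0.03  0.08 -0.01]
0.009 Fx -0.03 Fz 0.28 lag mm -0.02 [-0.02  0.05  0.03]
0.01 Fx 0.37 Fz 0.75 lag mm -0.04 [-0.05  0.02 -0.  ]
0.011 Fx -0.09 Fz -0.26 lag mm -0.05 [ 0.04 -0.   -0.03]
0.012 Fx -0.25 Fz -0.16 lag mm -0.04 [-0.02 -0.02 -0.01]
0.013 Fx -0.14 Fz 0.79 lag mm -0.04 [-0.03  0.01 -0.02]
0.014 Fx 0.25 Fz 0.34 lag mm 0.04 [-0.    0.07 -0.03]
0.015 Fx -1.23 Fz 0.91 lag mm 0.49 [ 0.07  0.58 -0.01]
0.016 Fx -2.95 Fz 1.73 lag mm 0.92 [ 0.15  1.27 -0.08]
 t 16.48 [ 0.5932 -0.2127  0.2968] F [-3.6   0.15 -0.93] gap 0.0191
```

```bash
cat > desc.py <<'E'
from h import *
q=quat(CAB[2]); ex=np.array([np.cos(CAB[2]),np.sin(CAB[2]),0]); ey=np.array([-ex[1],ex[0],0])
W=lambda x,z,y=0:world(CAB,(x,y,z))[0]
def F(n=3): 
    f=[]
    for _ in range(n): f.append(read_ft_force()); pause(.02)
    return np.mean(f,0)
X=.014
f0=np.array([-.15,.18,-2.4])
E
python3 - <<'E'
from desc import *
movel(W(X,.297),q,speed=.03); pause(.1)
z=.297; zc=None
while z>.18:
    dz=.002 if (zc is None or z>zc-.006 ) else .002
    z-=dz; movel(W(X,z),q,speed=.03); f=F(3)-f0; p=np.array(read_eef_pos())
    print(round(z,4),"zr",p[2].round(4),"Fxyz",round(f@ex,2),round(f@ey,2),f[2].round(2),"xerr",round(1e3*(p-W(X,z))@ex,2))
    if zc is None and f[2]>2: zc=z; print("contact"); break
    if f[2]>10: break
st()
E
```

```text
0.295 zr 0.2949 Fxyz -1.82 -0.34 -0.67 xerr 0.19
0.293 zr 0.2929 Fxyz -1.03 -0.62 -0.43 xerr 0.16
0.291 zr 0.2909 Fxyz -0.93 -0.61 -0.85 xerr 0.15
0.289 zr 0.2889 Fxyz -0.34 0.08 -0.66 xerr 0.09
0.287 zr 0.2869 Fxyz -0.46 -0.26 -0.42 xerr 0.09
0.285 zr 0.2849 Fxyz -0.28 -0.7 -0.7 xerr 0.08
0.283 zr 0.2829 Fxyz -0.59 0.03 -0.47 xerr 0.06
0.281 zr 0.2809 Fxyz -0.45 0.25 -0.17 xerr 0.04
0.279 zr 0.2789 Fxyz -0.03 -0.62 -0.08 xerr 0.05
0.277 zr 0.2769 Fxyz -0.48 -0.54 0.02 xerr 0.04
0.275 zr 0.2749 Fxyz -0.0 -0.3 -0.3 xerr 0.02
0.273 zr 0.2729 Fxyz -0.33 0.01 -0.23 xerr 0.04
0.271 zr 0.2709 Fxyz -0.49 -0.41 0.25 xerr 0.04
0.269 zr 0.2689 Fxyz -0.15 -0.16 0.02 xerr 0.03
0.267 zr 0.2673 Fxyz 0.02 -0.34 1.69 xerr 0.18
0.265 zr 0.2659 Fxyz -0.72 -0.42 6.88 xerr 0.33
contact
 t 21.73 [ 0.5924 -0.2128  0.2659] F [-0.38  0.23  4.4 ] gap 0.019
```

```bash
python3 - <<'E'
from desc import *
z=.265; 
while z>.24:
    z-=.001; movel(W(X,z),q,speed=.02); f=F(2)-f0; p=np.array(read_eef_pos())
    print(round(z,4),"zr",p[2].round(4),"Fxyz",round(f@ex,2),round(f@ey,2),f[2].round(2),"xerr",round(1e3*(p-W(X,z))@ex,2))
    if f[2]>12.5: break
st()
E
```

```text
0.264 zr 0.2642 Fxyz -0.99 -0.7 5.47 xerr 0.3
0.263 zr 0.2627 Fxyz 0.62 -0.89 3.73 xerr 0.19
0.262 zr 0.2617 Fxyz 0.8 -1.38 2.58 xerr 0.14
0.261 zr 0.2608 Fxyz 1.36 -1.05 2.27 xerr 0.11
0.26 zr 0.2598 Fxyz 1.16 -0.69 2.13 xerr 0.09
0.259 zr 0.2589 Fxyz 1.55 0.23 2.61 xerr 0.09
0.258 zr 0.2579 Fxyz 1.49 -0.64 2.89 xerr 0.09
0.257 zr 0.2569 Fxyz 1.97 -0.34 1.93 xerr 0.08
0.256 zr 0.2559 Fxyz 2.13 -0.32 2.46 xerr 0.06
0.255 zr 0.2549 Fxyz 2.29 -0.56 2.04 xerr 0.05
0.254 zr 0.2539 Fxyz 1.91 0.04 1.3 xerr 0.05
0.253 zr 0.2529 Fxyz 1.83 -0.27 2.74 xerr 0.02
0.252 zr 0.2519 Fxyz 1.27 -0.16 1.51 xerr 0.05
0.251 zr 0.2509 Fxyz 2.93 0.19 1.35 xerr 0.03
0.25 zr 0.2499 Fxyz 2.13 0.1 2.6 xerr 0.04
0.249 zr 0.2489 Fxyz 2.35 0.48 1.83 xerr 0.02
0.248 zr 0.2479 Fxyz 2.07 -0.46 1.85 xerr 0.03
0.247 zr 0.2469 Fxyz 2.05 -0.32 1.75 xerr 0.04
0.246 zr 0.2459 Fxyz 2.93 0.11 2.19 xerr 0.04
0.245 zr 0.2449 Fxyz 2.63 -0.46 1.68 xerr 0.03
0.244 zr 0.2439 Fxyz 2.9 -0.81 2.17 xerr 0.02
0.243 zr 0.2429 Fxyz 2.28 -0.51 1.65 xerr 0.01
0.242 zr 0.2419 Fxyz 3.36 -0.51 1.74 xerr 0.01
0.241 zr 0.2409 Fxyz 2.72 -0.77 1.55 xerr 0.03
0.24 zr 0.2399 Fxyz 2.4 -0.13 1.26 xerr 0.02
 t 28.82 [ 0.5922 -0.2124  0.2399] F [ 1.98 -0.65 -1.21] gap 0.019
```

```bash
python3 - <<'E'
from desc import *
z=.24
while z>.226:
    z-=.001 if z>.2361 else .0005; movel(W(X,z),q,speed=.02); f=F(2)-f0; p=np.array(read_eef_pos())
    print(round(z,4),"zr",p[2].round(4),"Fxyz",round(f@ex,2),round(f@ey,2),f[2].round(2),"xerr",round(1e3*(p-W(X,z))@ex,2))
    if f[2]>8: break
pause(.2); st()
E
```

```text
0.239 zr 0.2388 Fxyz 3.13 -0.4 0.99 xerr 0.0
0.238 zr 0.2377 Fxyz 3.12 -1.04 -0.53 xerr -0.04
0.237 zr 0.2366 Fxyz 3.0 -0.74 -1.03 xerr -0.12
0.236 zr 0.2355 Fxyz 2.71 -0.48 -1.31 xerr -0.34
0.2355 zr 0.2352 Fxyz 2.14 -0.44 -2.2 xerr -0.29
0.235 zr 0.2348 Fxyz 2.4 0.32 -1.58 xerr -0.24
0.2345 zr 0.2343 Fxyz 0.87 0.68 -0.43 xerr -0.87
0.234 zr 0.2341 Fxyz -0.15 0.37 0.3 xerr -0.23
0.2335 zr 0.2335 Fxyz 0.6 -0.06 0.22 xerr -0.04
0.233 zr 0.2331 Fxyz 0.34 -0.27 0.72 xerr 0.04
0.2325 zr 0.2329 Fxyz -1.19 0.45 2.69 xerr 0.08
0.232 zr 0.2328 Fxyz -1.1 0.73 6.71 xerr 0.17
0.2315 zr 0.2328 Fxyz -2.15 0.76 9.35 xerr 0.23
 t 32.7 [ 0.5924 -0.2127  0.2328] F [-3.16  2.25  8.09] gap 0.0191
```

```bash
python3 - <<'E'
from desc import *
movel(W(X,.2329),q,speed=.02); pause(.15); st()
move_gripper(.055); pause(.1); st()
movel(W(X,.36),q,speed=.1); st()
movel(W(-.16,.38,.0),q,speed=.2); pause(.3); st()
for c in("top","side"): cv2.imwrite(f"pics/{c}6.png",read_camera(c)[:,:,::-1])
t=cv2.imread("pics/top6.png"); s=cv2.imread("pics/side6.png")
cv2.imwrite("pics/m6.png",np.hstack([cv2.resize(t[130:250,300:420],(400,400),interpolation=cv2.INTER_CUBIC),cv2.resize(s[80:260,210:360],(333,400),interpolation=cv2.INTER_CUBIC)]))
E
```

```text
t 33.1 [ 0.5923 -0.2125  0.2329] F [-1.02  0.49  2.31] gap 0.019
 t 33.63 [ 0.5922 -0.2124  0.2328] F [-0.28  0.48  0.24] gap 0.055
 t 35.06 [ 0.5918 -0.2121  0.3591] F [0.59 0.51 0.73] gap 0.0548
 t 36.53 [ 0.4191 -0.1974  0.3799] F [-1.23  0.23  0.69] gap 0.0551
```

View pics/m6.png

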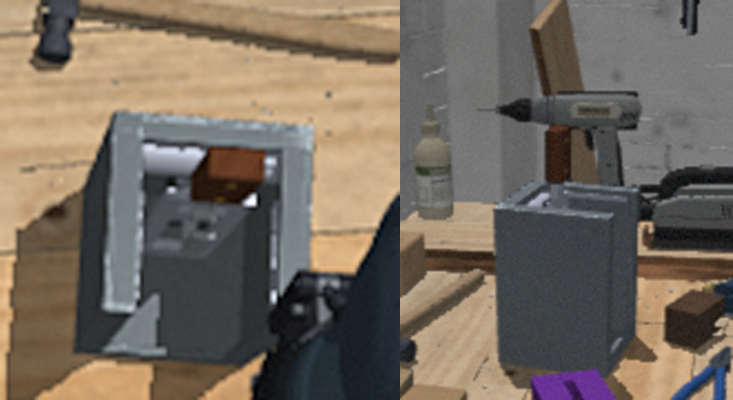

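```bash
python3 - <<'E'
from h import *
p=CAB; z0=.0209
c=[(.014+x,y,z0+z) for z in(.182,.242) for x,y in((-.01,-.017),(.01,-.017),(.01,.017),(-.01,.017))]
out=[]
for cam,(x0,y0,x1,y1),k in(("top",(335,155,400,215),6),("side",(260,125,310,175),7)):
    im=cv2.resize(cv2.imread(f"pics/{cam}6.png")[y0:y1,x0:x1],None,fx=k,fy=k,interpolation=cv2.INTER_CUBIC)
    a=((proj(cam,world(p,c))-[x0,y0]+.5)*k).astype(int)
    for i,j in[(0,1),(1,2),(2,3),(3,0),(4,5),(5,6),(6,7),(7,4),(0,4),(1,5),(2,6),(3,7)]: cv2.line(im,tuple(map(int,a[i])),tuple(map(int,a[j])),(0,255,0),1)
    out.append(cv2.copyMakeBorder(im,0,400-im.shape[0],0,0,cv2.BORDER_CONSTANT))
cv2.imwrite("pics/m7.png",np.hstack(out))
E
```

```text
(no output)
```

View pics/m7.png

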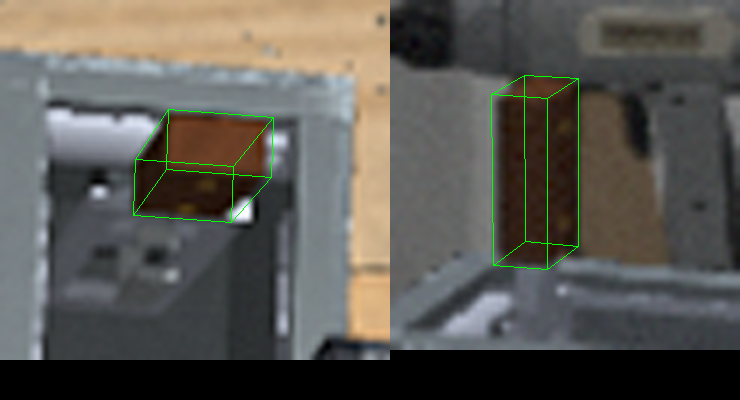

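View pics/top6.png

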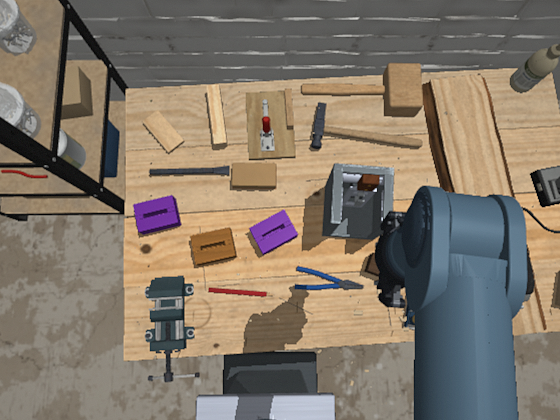

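```bash
python3 - <<'E'
from h import *
st(); sign_off()
E
```

```text
t 36.63 [ 0.419  -0.1974  0.3799] F [-0.03  0.46 -0.12] gap 0.0549
the job is handed in; nothing more can be done
```

The gauge is hanging on the peg in the cabinet, fully seated, and the job was handed in at 36.6 s of the 58 s allowed.

- **Lift and entry:** I gripped the handle and lifted the gauge clear of the brown rest. I brought it through the cabinet's front and top with the tall window over the hook, then felt for the back plate at about 3 N. No unexpected force showed on the way in.
- **Pressing home:** The crossbar met the roller at about 7 N, roughly 35 mm above the seat. The roller's sideways push vanished about 1.6 mm above the hard seat. At the seat the highest force I read was about 9 N. From this I put the peg about 6 mm below its mean height, close to the 5 mm I estimated from the picture. I could not read the roller's travel directly, so the snap-back is inferred from these forces.
- **After release:** I relaxed the press, opened the gripper and backed out, with no contact force left. The handle lies within about 1–2 pixels of where it should be for a fully seated gauge in both cameras, possibly leaning 1–2° sideways. The bench tools looked undisturbed. The arm partly hid the offcut and one corner of the cabinet in the last top picture, but the side picture showed the offcut in place.

No check failed or disagreed.

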